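# Fit the roughing rasp in the bench spindle

## Task

Fit the gold rasp in the bench spindle: take it from the wooden stand, push its shank gently down into the open collet until it stands fully home on the stop inside, and let go of it. Then turn the knurled collet nut clockwise (seen from above), regrasping it as needed, until the collet grips the shank firmly, hand-tight but not forced. Leave everything else on the bench where it is.

Things in the scene. Friction and masses are not known exactly. Their poses are not given: they have to be found in the camera images.
- rasp: the rasp to be fitted: a gold, studded, flat-topped cylindrical head 18 mm in diameter and 22 mm tall on a 36 mm steel shank 8 mm in diameter with a chamfered foot. Origin at the centre of the foot of the shank, z up along the axis; it stands in the stand, which hole varies. Head from z = 36 to 58 mm; 60 g
- rasp_foot (a point): centre of the foot of the rasp's shank (the rasp's origin); z along the shank, up
- rasp_shoulder (a point): underside of the rasp's head, on its axis, 36 mm above its foot; the head reaches 22 mm farther up
- stand: wooden block 50 x 210 x 30 mm (x, y, z) with four vertical holes 9.2 mm in diameter and 22 mm deep, in a row along its y at -78, -26, 26 and 78 mm; three of them hold bits, one is empty. Origin at the centre of its underside; fixed. A bit's foot stands 8 mm above the bench, so heads begin 44 mm above it
- cone_stone: another bit in the stand: pink pointed grinding stone, 18 mm in diameter and 22 mm tall, on a 36 mm steel shank 8 mm in diameter with a chamfered foot. Origin at the centre of the foot of the shank, z up along the axis; it stands in the stand, which hole varies. To be left alone
- ball_stone: another bit in the stand: off-white ball-shaped grinding stone, 21 mm in diameter, on a 36 mm steel shank 8 mm in diameter with a chamfered foot. Origin at the centre of the foot of the shank, z up along the axis; it stands in the stand, which hole varies. To be left alone
- spindle: upright bench spindle, bolted down: a base plate 130 x 110 x 10 mm, a cream ribbed motor 66 mm in diameter up to 92 mm, a bearing nose, and on top the collet with its nut; the shaft is locked. Origin at the centre of the base's underside, z up along the axis; grey switch box on its -x side. Nothing wider than 46 mm stands higher than 92 mm, nothing but shaft, nut and collet higher than 104 mm
- collet_mouth (a point): centre of the collet's mouth, 136 mm above the spindle's base and 2 mm above the top of the nut: a bore of 9.5 mm with a short lead-in cone, 12.6 mm wide at the top, 2.5 mm deep
- bore_stop (a point): centre of the stop at the bottom of the collet's bore, 28 mm below the mouth: where the foot of the shank must stand. z up. When home the underside of the rasp's head is 8 mm above the mouth and the rasp's top 34 mm above the top of the nut
- nut_middle (a point): centre of the collet nut at half height: a dark knurled steel nut 34 mm in diameter and 20 mm tall (114 to 134 mm above the spindle's base), to be gripped across its sides, from above, with the rasp's head standing between the fingers. Right-hand thread: clockwise from above closes the collet. It turns about the spindle's z and stays where it is left
- nut_top (a point): centre of the nut's top face. Feel of the nut: a steady drag of about 0.25 N m (a reading taken at a standstill shows it with either sign). It was left open by an unknown amount: the collet meets the shank after 0.4 to 1.8 rad; from there the torque rises by 0.4 (at first) to 1.2 N m per rad. Firm at a rise of 0.16 N m over the free turning, hand-tight 0.2 to 0.4, forced above 0.6
- stop: the fixed steel stop in the bore; its top face is at point bore_stop, the axes are the spindle's. It takes up to 40 N. From 21 mm below the mouth four spring balls hold the shank: pushing in takes 8 to 16 N past them (foot 2 to 6 mm above the stop), then 4 to 9 N of friction up to the stop; they hold the rasp up when it is let go, so it does not drop home by itself
- mouth: the collet's fixed front face with its lead-in cone; origin at point collet_mouth, axes are the spindle's. It takes up to 40 N
- jaws: the eight collet segments inside the nut, not to be seen from outside, drawn inward 2 mm per rad by the nut; origin at the mouth, axes the spindle's. Their pressure on the shank, all eight added up, is about 500 N per N m of torque rise
- plunger_can: bystander: red can with a yellow band and a steel plunger plate on top, 94 mm in diameter, 123 mm tall; origin under its centre
- brush: bystander: brush with an orange handle, 190 mm long, lying; origin under its middle, handle towards its -x
- spanner: bystander: steel spanner, 160 mm long, lying flat; origin under its middle
- boot: bystander: brown suede ankle boot with a dark block heel, about 240 x 100 x 225 mm; origin under its middle

How it is judged:
By the outcome, as a careful person would: the job done as asked, in the order asked, and still so for the second after the job is handed in, with the robot touching nothing.
It also fails if it takes over 64 s, if anything falls off the work surface, if the arm or the gripper's body presses on something with over 40 N, if the wrist force passes 120 N, or if a joint passes its speed limit or range.

## Robot

A 7-joint arm with a two-finger parallel gripper is mounted at the origin on the work surface. World frame = base frame: x ahead of the robot, y to its left, z up, the work surface at z = 0. Lengths are in m, angles in rad, forces in N, time in s.
With the tool pointing down it reaches from about 0.425 to 0.925 m from the base axis. Payload 6.8 kg.
Tool frame: the origin (TCP) lies at the very end of the fingers, on their centre line; the grasp point (between the pads) lies 19 mm behind it (r.tcp_to_grasp is the distance from the TCP to the grasp point, in m); z points along the fingers, y is the line along which they close (so a half turn about z gives the same grasp; the last joint's range is limited). The gripper opens to 85 mm and grips with 20 to 120 N. Pads are 22 mm wide; open, the fingers measure 114 mm over their backs; the gripper's body (76 mm by 85 mm) begins 54 mm behind the grasp point. The pads swing forward as they close: fully open they stand 13 mm farther back than shut.
Start: joints at [-1.288, 0.477, 0.022, 1.555, -0.011, 1.109, -0.083], TCP at [0.257, 0.624, 0.231] pointing down, gripper open.
Joint ranges: [-2.96, 2.96], [-0.34, 2.1], [-1.41, 1.46], [0.24, 2.44], [-1.37, 4.51], [0.17, 1.92], [-2.96, 2.96]. Speed limits (rad/s): [2.39, 2.39, 3.14, 3.14, 3.14, 3.14, 3.14].

## Interface

Orientations are given as a rotation vector (axis times angle).
In Python, from bench import r gives the robot as it stands.
- The arm moves only by the tool step_arm, never from a script. Its argument "moves" is a list of rows, each a list of 7 numbers: the shift along the tool's x, y, z in mm, then the turn, a rotation vector about the tool's x, y, z in rad, then the finger opening in mm, from 0 to 85.4. A call has 1 to 8 rows; each row is the pose to reach, as a shift and turn from the pose commanded when the call began, along the tool's axes at that moment; what a row does not reach only later rows make up. A row lasts 1/10 s, in which the tool goes at most 50 mm and 8.59 degrees, less where a joint would pass 70% of its speed; a pose out of reach is approached as far as the arm can. A call with a gripper value outside its range is refused whole. The fingers move at their own pace and stop on an object; "grip_force" is the grip in N (left out, the last holds). Time passes only in rows, so rows that repeat a pose let the fingers close. It gives the time, the measured TCP pose, the force, the opening and the grip force at its end, in the units of the state.
- r.get_obs(): the state, without advancing time (a new reading comes with each control period).
- r.grab_frame(name): name is "scene" or "top"; returns a dict with "image" (400x640x3 uint8, red, green, blue), "depth" (400x640 float32, m along the optical axis (not along the pixel's ray), 0 where there is no reading), "mtx" (3x3 intrinsics, pixels), "rvec" (rotation vector, rad) and "tvec" (3), from world to camera coordinates, as OpenCV has them. Camera axes: x right, y down, z forward; pixel columns grow to the right and rows downward; lengths in m; the calibration is good to about 2 mm. A picture is of the moment at which its call begins.
- r.hand_in(): hands the job in; it is judged then, once.
The state is a dict: "clock": time; "joints": joint angles; "qvel": joint speeds; "tau": joint torques, N m; "tcp_pos": TCP position; "orientation": TCP orientation; "contact_force": force on the tool from outside, world axes, zero at the start; "moment": the same for the moment, N m; "grip_width": finger opening in m; "gripper_force": force on a finger pad.
Only numpy, scipy, OpenCV 4.12 (cv2) and the standard library are available. Lean on these libraries where they do the work, as an engineer would, in place of code of your own. Each camera call takes 0.05 s, during which the arm holds its last target. There are 200 camera calls.

## Working session

There is one attempt and no reset: what is moved stays moved. The work goes in short steps, Python scripts to look and compute and a tool call to move; the robot and the scene stay as the last step left them, time stands still between calls to the robot, and variables do not carry over. Pictures are saved under pics/ and viewed, at most 10 in all, crops included, and the job is handed in when it is done.

Besides the shell and the picture viewer there is one more tool, called after "Emit:" as name(argument=value, ...), one argument or row to a line, values as JSON. step_arm: Moves the arm, as the interface text tells. Its arguments: {"type":"object","properties":{"moves":{"type":"array","items":{"type":"array","items":{"type":"number"}}},"grip_force":{"type":"number"}},"required":["moves"]}

```bash
mkdir -p pics; python3 - <<'E'
from bench import r
import cv2,numpy as np
o=r.get_obs();print({k:np.round(v,3) for k,v in o.items()})
for n in("scene","top"):
    f=r.grab_frame(n);cv2.imwrite(f"pics/{n}0.png",f["image"][:,:,::-1]);np.savez(f"{n}0.npz",**f)
    print(n,f["mtx"].round(1).tolist(),f["rvec"],f["tvec"])
a,b=cv2.imread("pics/scene0.png"),cv2.imread("pics/top0.png")
E
```

```text
{'clock': np.float64(0.0), 'joints': array([-1.288,  0.478,  0.022,  1.556, -0.011,  1.109, -0.083]), 'qvel': array([-0.001,  0.   , -0.   , -0.001, -0.   , -0.002, -0.   ]), 'tau': array([ 0.0000e+00, -5.9646e+01,  1.6080e+00, -2.8121e+01,  1.2000e-02,
        9.0000e-03, -0.0000e+00]), 'tcp_pos': array([0.257, 0.624, 0.23 ]), 'orientation': array([-6.100e-01, -3.082e+00,  3.000e-03]), 'contact_force': array([ 0.181, -0.038, -0.17 ]), 'moment': array([-0.025,  0.013, -0.008]), 'gripper_force': np.float64(0.0), 'grip_width': np.float64(0.085)}
scene [[410.5, 0.0, 318.1], [0.0, 410.5, 190.7], [0.0, 0.0, 1.0]] [ 0.70146052  2.78641544 -0.84698081] [ 0.45614381 -0.10314688  1.24109123]
top [[403.6, 0.0, 321.9], [0.0, 403.6, 193.8], [0.0, 0.0, 1.0]] [ 2.10567462 -2.12006695  0.21905894] [-0.04814225  0.5249706   1.0607905 ]
```

View pics/scene0.png

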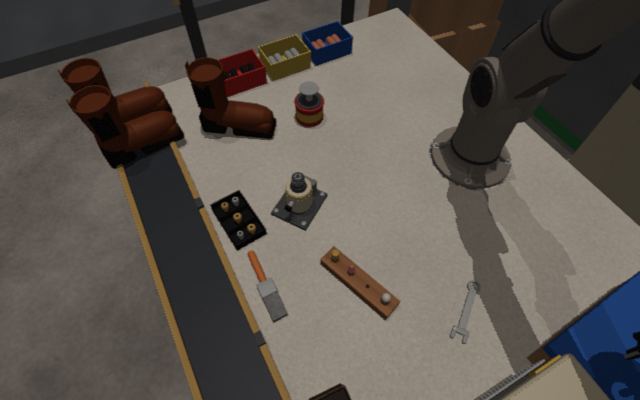

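View pics/top0.png

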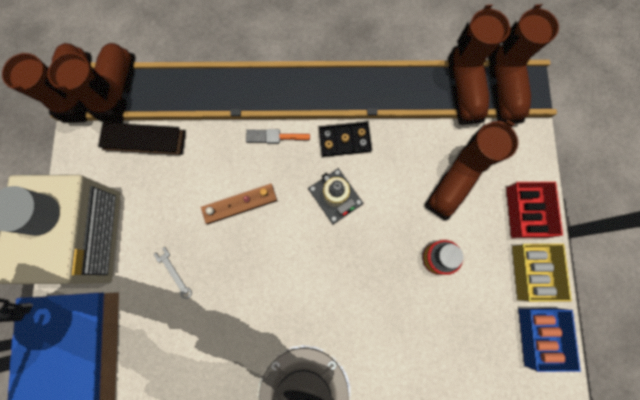

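The scene view shows the gold rasp at about (335,255), the pink cone at (351,270), the empty hole at (368,287), the ball at (386,298) and the spindle nut at (298,180). In the top view the rasp is at (264,191) and the spindle at (336,188).

```bash
cat > h.py <<'E'
import numpy as np,cv2
def load(n): return dict(np.load(n))
def ray(f,u,v):
    R=cv2.Rodrigues(f["rvec"])[0];t=np.ravel(f["tvec"]);c=-R.T@t
    d=R.T@(np.linalg.inv(f["mtx"])@[u,v,1.]);return c,d
def atz(f,u,v,z):
    c,d=ray(f,u,v);return c+d*(z-c[2])/d[2]
def cloud(f):
    R=cv2.Rodrigues(f["rvec"])[0];t=np.ravel(f["tvec"]);v,u=np.mgrid[:400,:640]
    p=np.stack([u,v,np.ones_like(u)],-1)@np.linalg.inv(f["mtx"]).T*f["depth"][...,None]
    return (p-t)@R
def proj(f,p): return cv2.projectPoints(np.float64(p).reshape(-1,1,3),f["rvec"],f["tvec"],f["mtx"],None)[0][:,0]
E
python3 - <<'E'
from h import *
S,T=load("scene0.npz"),load("top0.npz")
for n,f,(s0,s1,p0,p1) in(("s",S,((325,245),(298,178),0,0)),("t",T,((264,191),(336,187),0,0))):
    P=cloud(f);u,v=s0
    hsv=cv2.cvtColor(f["image"],cv2.COLOR_RGB2HSV)
    # high points near spindle
    m=(P[...,2]>.122)&(P[...,2]<.15)&(f["depth"]>0);m2=np.zeros_like(m);m2[s1[1]-25:s1[1]+25,s1[0]-25:s1[0]+25]=1
    q=P[m&m2];vv,uu=np.nonzero(m&m2);print(n,"nut",len(q),q.mean(0).round(4),q.min(0).round(3),q.max(0).round(3),uu.mean(),vv.mean())
    m=(P[...,2]>.045)&(P[...,2]<.08)&(f["depth"]>0)
    k,l,st,c=cv2.connectedComponentsWithStats(m.astype(np.uint8))
    for i in range(1,k):
        if 4<st[i,4]<300: q=P[l==i];print(n,st[i,4],c[i].round(1),q.mean(0).round(4),q[:,2].max().round(3),np.median(hsv[l==i],0))
    m=(P[...,2]>.022)&(P[...,2]<.037)&(hsv[...,1]>90)
    k,l,st,c=cv2.connectedComponentsWithStats(m.astype(np.uint8))
    for i in range(1,k):
        if st[i,4]>300: q=P[l==i];print(n,"stand",st[i,4],cv2.minAreaRect(np.float32(q[:,:2])))
a=cv2.resize(S["image"][160:330,250:410],None,fx=3.5,fy=3.5,interpolation=cv2.INTER_CUBIC)[:590]
cv2.imwrite("pics/sc.png",a[:,:,::-1])
b=cv2.resize(T["image"][155:235,195:375],None,fx=4.4,fy=4.4,interpolation=cv2.INTER_CUBIC)
cv2.imwrite("pics/tc.png",b[:,:,::-1])
E
```

```text
s nut 141 [ 0.5299 -0.0862  0.1328] [ 0.512 -0.105  0.122] [ 0.546 -0.072  0.139] 297.9503546099291 177.77304964539007
s 6 [289.7  53.2] [ 0.2891 -0.6352  0.0469] 0.048 [ 18.   12.  110.5]
s 7 [243.1  67.7] [ 0.4618 -0.6413  0.0463] 0.047 [ 9. 15. 19.]
s 27 [637.7  78.3] [-0.6682  0.0308  0.053 ] 0.07 [30. 15. 17.]
s 254 [149.6 110.4] [ 0.795  -0.5666  0.0687] 0.08 [  8. 208.  28.]
s 33 [199.  201.3] [ 0.7717 -0.1987  0.0463] 0.049 [18. 10. 49.]
s 67 [335.3 253.9] [0.5318 0.1123 0.0625] 0.07 [ 17. 163. 122.]
s 46 [351.5 268.8] [0.5156 0.1621 0.057 ] 0.067 [  1. 121.  86.]
s 68 [386.1 297. ] [0.4825 0.2594 0.0607] 0.067 [ 18.  36. 125.]
s 13 [255.6 334.2] [0.7771 0.1905 0.0461] 0.048 [20. 10. 53.]
s 47 [260.5 339.8] [0.7725 0.2065 0.0461] 0.049 [18.  7. 52.]
s 97 [542.2 354.3] [0.2621 0.5193 0.063 ] 0.08 [ 13. 130.  50.]
s 74 [502.1 383.3] [0.377  0.5216 0.0672] 0.08 [17.  17.  81.5]
s stand 353 ((0.7806851863861084, -0.33623868227005005), (0.22996346652507782, 0.03306335210800171), 88.79166412353516)
s stand 1765 ((0.9356513023376465, -0.09358075261116028), (0.6948002576828003, 0.036
[... 884 characters left out ...]
0599] 0.08 [ 23.  14. 124.]
t 31 [245.4 198.5] [0.5123 0.1587 0.0574] 0.068 [  4. 120. 135.]
t 48 [208.8 210. ] [0.4804 0.2572 0.0596] 0.064 [ 18.  40. 182.]
t 208 [306.2 376.9] [ 0.0551 -0.009   0.0636] 0.08 [18. 28. 45.]
t stand 1905 ((0.9322307705879211, 0.04103490710258484), (0.9543339610099792, 0.028068557381629944), 89.58101654052734)
t stand 1988 ((0.7739418148994446, 0.042756587266922), (0.0333072729408741, 0.9828017950057983), 0.4758526086807251)
t stand 1115 ((0.5054395794868469, 0.18362408876419067), (0.04893938824534416, 0.20676009356975555), 18.755069732666016)
t stand 307 ((0.12788255512714386, 0.5028058290481567), (0.2619888186454773, 0.006217090412974358), 2.8718175888061523)
```

View pics/sc.png

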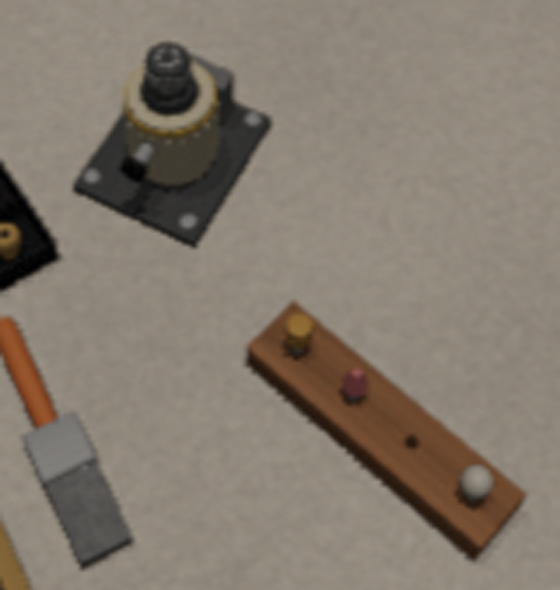

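View pics/tc.png

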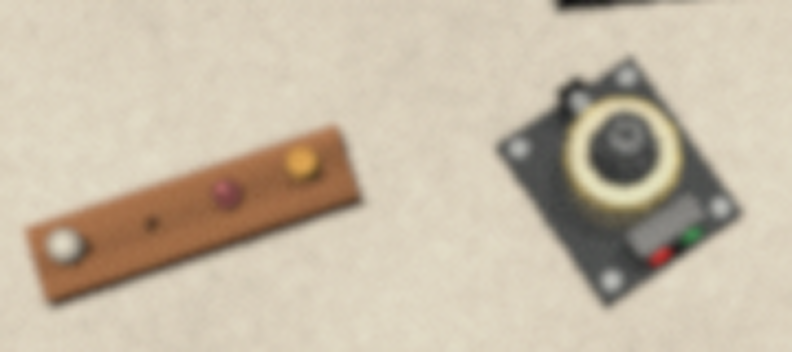

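The crops show the rasp in the stand's -78 end hole, with the cone, the empty hole and the ball after it. The collet mouth is at about crop pixel (168,52) in the scene view and (627,134) in the top view. The stand fit (0.506,0.184, 18.7°) puts the rasp's hole at (0.531,0.110), which agrees with the head blobs.

```bash
cat >> h.py <<'E'
from scipy.spatial.transform import Rotation as Ro
def plan(xyz,ydeg,o=None):
    "shift (mm, tool axes) and turn to a tool-down pose with tool y at world angle ydeg (mod 180 nearest unless full)"
    from bench import r
    o=o or r.get_obs();R=Ro.from_rotvec(o["orientation"]).as_matrix()
    a=np.radians(ydeg);y=np.array([np.cos(a),np.sin(a),0]);z=np.array([0,0,-1.])
    D=np.column_stack([np.cross(y,z),y,z])
    print("clock",o["clock"].round(2),"tcp",o["tcp_pos"].round(4),"yaw_y",np.degrees(np.arctan2(R[1,1],R[0,1])).round(1),"j",o["joints"].round(2))
    print("shift",(R.T@(np.array(xyz)-o["tcp_pos"])*1000).round(1),"turn",Ro.from_matrix(R.T@D).as_rotvec().round(3))
E
python3 - <<'E'
from h import *
S,T=load("scene0.npz"),load("top0.npz")
print(atz(S,250+168/3.5-.4,160+52/3.5-.4,.136),atz(T,195+627/4.4-.4,155+134/4.4-.4,.136))
for f,n in((S,"s"),(T,"t")):
    P=cloud(f);m=(P[...,2]>.131)&(P[...,2]<.139)&(abs(P[...,0]-.529)<.03)&(abs(P[...,1]+.087)<.03)
    c,rad=cv2.minEnclosingCircle(np.float32(P[m][:,:2]));print(n,m.sum(),c,rad)
    m=(P[...,2]>.084)&(P[...,2]<.098)&(abs(P[...,0]-.529)<.05)&(abs(P[...,1]+.087)<.05)
    c,rad=cv2.minEnclosingCircle(np.float32(P[m][:,:2]));print(n,m.sum(),c,rad)
plan([.531,.1105,.15],18.7)
E
```

```text
[ 0.52696122 -0.09361387  0.136     ] [ 0.53013286 -0.0906934   0.136     ]
s 106 (0.5296328663825989, -0.08845464885234833) 0.016952987760305405
s 266 (0.5283063054084778, -0.08859645575284958) 0.03468608483672142
t 105 (0.5292438268661499, -0.08861681818962097) 0.016770705580711365
t 299 (0.5301989316940308, -0.08873695135116577) 0.03474505618214607Traceback (most recent call last):
  File "<stdin>", line 9, in <module>
  File "h.py", line 20, in plan
    print("clock",o["clock"].round(2),"tcp",o["tcp_pos"].round(4),"yaw_y",np.degrees(np.arctan2(R[1,1],R[0,1])).round(1),"j",o["joints"].round(2))
                  ^^^^^^^^^^^^^^^^
AttributeError: 'float' object has no attribute 'round'
```

Both cameras put the nut centre at (0.5294,-0.0886), with a fitted radius of 17 mm, which matches the given size.

```bash
sed -i 's/o\["clock"\].round(2)/round(float(o["clock"]),2)/' h.py; python3 -c "
from h import *
plan([.531,.1105,.12],18.7)"
```

```text
clock 0.1 tcp [0.2569 0.6236 0.2304] yaw_y 67.6 j [-1.29  0.48  0.02  1.56 -0.01  1.11 -0.08]
shift [-448.8 -369.9  111.1] turn [-0.001  0.001  0.854]
```

Emit:
step_arm(
  moves=[
    [-225,-185,50,0,0,0.43,45],
    [-225,-185,50,0,0,0.43,45],
    [-225,-185,50,0,0,0.43,45],
    [-225,-185,50,0,0,0.43,45],
    [-225,-185,50,0,0,0.43,45],
    [-225,-185,50,0,0,0.43,45],
    [-225,-185,50,0,0,0.43,45],
    [-225,-185,50,0,0,0.43,45],
  ],
  grip_force=60,
)

```text
clock: 0.9
tcp_pos: [0.3951, 0.3662, 0.1811]
orientation: [-1.257, -2.879, 0.001]
contact_force: [-0.5, 1.0, 0.4]
grip_width: 0.0452
gripper_force: 0.0
```

```bash
python3 -c "
from h import *
plan([.531,.1105,.12],18.7)"
```

```text
clock 0.9 tcp [0.3951 0.3662 0.1811] yaw_y 42.8 j [-1.01  0.31  0.18  1.94 -0.07  0.89 -0.05]
shift [-279.9  -74.    61.1] turn [-0.001  0.     0.421]
```

Emit:
step_arm(
  moves=[
    [-280,-74,61,0,0,0.42,45],
    [-280,-74,61,0,0,0.42,45],
    [-280,-74,61,0,0,0.42,45],
    [-280,-74,61,0,0,0.42,45],
    [-280,-74,61,0,0,0.42,45],
    [-280,-74,61,0,0,0.42,45],
    [-280,-74,61,0,0,0.42,45],
    [-280,-74,61,0,0,0.42,45],
  ],
)

```text
clock: 1.7
tcp_pos: [0.5317, 0.1127, 0.12]
orientation: [-1.827, -2.555, 0.0]
contact_force: [0.2, 0.9, -0.8]
grip_width: 0.0453
gripper_force: 0.0
```

```bash
python3 -c "
from h import *
plan([.531,.1105,.042],18.7)"
```

```text
clock 1.7 tcp [0.5317 0.1127 0.12  ] yaw_y 18.9 j [-0.59  0.41  0.33  1.99 -0.19  0.77  0.18]
shift [-1.9 -1.3 78. ] turn [-0.    -0.     0.003]
```

Emit:
step_arm(
  moves=[
    [0,0,40,0,0,0,45],
    [0,0,60,0,0,0,45],
    [0,0,70,0,0,0,45],
    [0,0,78,0,0,0,45],
    [0,0,78,0,0,0,45],
    [0,0,78,0,0,0,45],
  ],
)

```text
clock: 2.3
tcp_pos: [0.5319, 0.1128, 0.043]
orientation: [1.825, 2.556, 0.002]
contact_force: [0.4, 0.2, 0.8]
grip_width: 0.0448
gripper_force: 0.0
```

```bash
python3 - <<'E'
from h import *
from bench import r
plan([.531,.1105,.042],18.7)
f=r.grab_frame("scene");im=cv2.resize(f["image"][215:305,295:405],None,fx=6,fy=6,interpolation=cv2.INTER_CUBIC);cv2.imwrite("pics/g1.png",im[:,:,::-1])
E
```

```text
clock 2.3 tcp [0.5319 0.1128 0.043 ] yaw_y 18.9 j [-0.54  0.54  0.28  2.03 -0.25  0.61  0.24]
shift [-1.8 -1.6  1. ] turn [ 0.001 -0.     0.004]
```

View pics/g1.png

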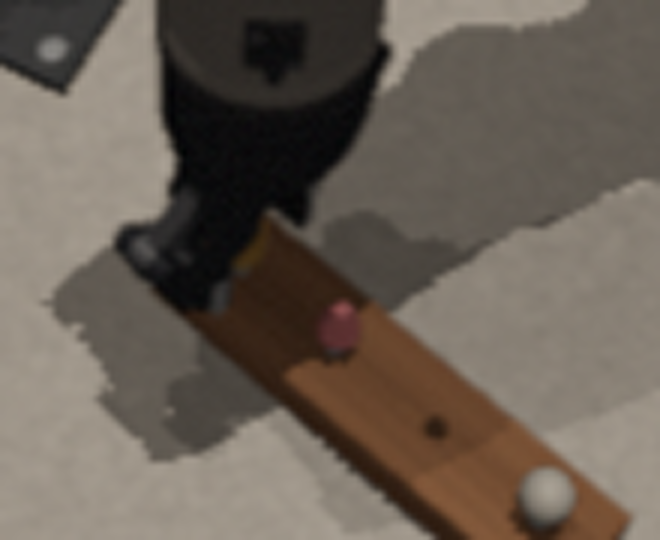

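The picture shows the fingers straddling the gold head at about (255,245), clear of the cone. The TCP is about 2 mm off, so I'll correct that and close.

Emit:
step_arm(
  moves=[
    [-1.8,-1.6,1,0,0,0,45],
    [-1.8,-1.6,1,0,0,0,45],
    [-1.8,-1.6,1,0,0,0,10],
    [-1.8,-1.6,1,0,0,0,10],
    [-1.8,-1.6,1,0,0,0,10],
    [-1.8,-1.6,1,0,0,0,10],
    [-1.8,-1.6,1,0,0,0,10],
    [-1.8,-1.6,1,0,0,0,10],
  ],
  grip_force=60,
)

```text
clock: 3.15
tcp_pos: [0.5309, 0.1099, 0.0416]
orientation: [1.826, 2.556, 0.001]
contact_force: [0.5, -0.2, 3.5]
grip_width: 0.0158
gripper_force: 58.4
```

```bash
python3 - <<'E'
from h import *
from bench import r
plan([.531,.1105,.22],18.7);o=r.get_obs();print(o["contact_force"],o["moment"],o["grip_width"],o["gripper_force"])
E
```

```text
clock 3.15 tcp [0.5309 0.1099 0.0416] yaw_y 18.9 j [-0.54  0.54  0.28  2.03 -0.25  0.6   0.24]
shift [   0.5    0.4 -178.4] turn [0.001 0.    0.004]
[ 0.45472955 -0.17734416  3.48583515] [ 0.04706743 -0.11890746 -0.05276901] 0.015806724769602192 58.44547748565674
```

Emit:
step_arm(
  moves=[
    [0,0,-10,0,0,0,10],
    [0,0,-30,0,0,0,10],
    [0,0,-70,0,0,0,10],
    [0,0,-115,0,0,0,10],
    [0,0,-150,0,0,0,10],
    [0,0,-168,0,0,0,10],
    [0,0,-168,0,0,0,10],
    [0,0,-168,0,0,0,10],
  ],
)

```text
clock: 3.95
tcp_pos: [0.5296, 0.1098, 0.2089]
orientation: [-1.826, -2.556, 0.001]
contact_force: [-0.5, 1.2, 0.4]
grip_width: 0.0161
gripper_force: 59.2
```

```bash
python3 - <<'E'
from h import *
from bench import r
plan([.5294,-.0886,.21],0);o=r.get_obs();print(o["contact_force"],o["grip_width"],o["gripper_force"])
E
```

```text
clock 3.95 tcp [0.5296 0.1098 0.2089] yaw_y 18.9 j [-0.63  0.29  0.37  1.92 -0.13  0.95  0.14]
shift [-187.6  -64.5   -1.1] turn [-0.001 -0.     0.33 ]
[-0.4528792   1.19736419  0.3619872 ] 0.01608534889540749 59.242056012153625
```

Emit:
step_arm(
  moves=[
    [-45,-15,0,0,0,0.1,10],
    [-90,-31,0,0,0,0.2,10],
    [-135,-46,0,0,0,0.3,10],
    [-170,-58,-1,0,0,0.33,10],
    [-188,-64.5,-1,0,0,0.33,10],
    [-188,-64.5,-1,0,0,0.33,10],
    [-188,-64.5,-1,0,0,0.33,10],
    [-188,-64.5,-1,0,0,0.33,10],
  ],
)

```text
clock: 4.75
tcp_pos: [0.53, -0.0873, 0.2093]
orientation: [-2.218, -2.223, 0.002]
contact_force: [-0.9, -0.4, -0.9]
grip_width: 0.0159
gripper_force: 59.2
```

```bash
python3 - <<'E'
from h import *
from bench import r
plan([.5294,-.0886,.18],0);o=r.get_obs();print(o["contact_force"],o["moment"],o["grip_width"],o["gripper_force"])
for n in("scene","top"):
    f=r.grab_frame(n);np.savez(n+"1.npz",**f)
f=load("scene1.npz")
im=cv2.resize(f["image"][130:230,240:350],None,fx=6,fy=6,interpolation=cv2.INTER_CUBIC)
p=proj(f,[[.5294,-.0886,.136],[.5294,-.0886,.176],[.5294,-.0886,.21]]);print(((p-[240,130])*6).round())
cv2.imwrite("pics/m1.png",im[:,:,::-1])
E
```

```text
clock 4.75 tcp [ 0.53   -0.0873  0.2093] yaw_y 0.1 j [-0.38  0.3   0.52  1.94 -0.18  0.96  0.23]
shift [-1.3 -0.5 29.3] turn [-0.002 -0.001  0.002]
[-0.86746776 -0.38376803 -0.85791048] [ 0.04440359 -0.01786016  0.01664032] 0.015947800436004952 59.23003613948822
[[346. 278.]
 [342. 220.]
 [339. 167.]]
```

View pics/m1.png

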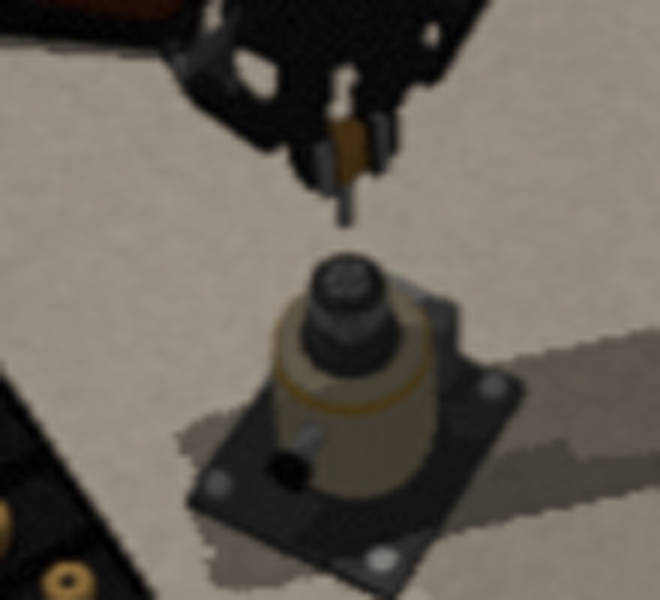

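The rasp hangs upright in the grip with its foot at about (346,225). The collet mouth is at (345,275). I'll correct the 1.3 mm residual and descend.

Emit:
step_arm(
  moves=[
    [-1.3,-0.6,10,0.002,0,0,10],
    [-1.3,-0.6,25,0.002,0,0,10],
    [-1.3,-0.6,34,0.002,0,0,10],
    [-1.3,-0.6,34,0.002,0,0,10],
    [-1.3,-0.6,34,0.002,0,0,10],
  ],
)

```text
clock: 5.35
tcp_pos: [0.5297, -0.0902, 0.1762]
orientation: [-2.22, -2.22, 0.003]
contact_force: [0.0, -0.6, -2.4]
grip_width: 0.0159
gripper_force: 59.2
```

```bash
cat > s.py <<'E'
from h import *
from bench import r
plan([.5294,-.0886,.1416],0);o=r.get_obs();print(o["contact_force"].round(2),o["moment"].round(3),o["grip_width"],o["gripper_force"])
E
python3 s.py
```

```text
clock 5.35 tcp [ 0.5297 -0.0902  0.1762] yaw_y 0.0 j [-0.36  0.34  0.51  1.97 -0.21  0.89  0.26]
shift [ 1.6 -0.3 34.6] turn [-0.002  0.     0.   ]
[ 0.03 -0.57 -2.35] [ 0.015 -0.015  0.001] 0.01586208835589572 59.22030866146088
```

Emit:
step_arm(
  moves=[
    [0.8,-0.2,2,0,0,0,10],
    [0.8,-0.2,5,0,0,0,10],
    [0.8,-0.2,7,0,0,0,10],
    [0.8,-0.2,9,0,0,0,10],
    [0.8,-0.2,11,0,0,0,10],
    [0.8,-0.2,11,0,0,0,10],
  ],
)

```text
clock: 5.95
tcp_pos: [0.5294, -0.0894, 0.165]
orientation: [-2.22, -2.22, 0.003]
contact_force: [-0.2, -0.3, 0.1]
grip_width: 0.0162
gripper_force: 59.2
```

```bash
python3 s.py
```

```text
clock 5.95 tcp [ 0.5294 -0.0894  0.165 ] yaw_y -0.0 j [-0.35  0.36  0.5   1.98 -0.22  0.86  0.27]
shift [ 0.8  0.1 23.4] turn [-0.002 -0.    -0.   ]
[-0.18 -0.33  0.11] [-0.013  0.003 -0.034] 0.016189158038488177 59.22504007816315
```

Emit:
step_arm(
  moves=[
    [0.3,0,3,0,0,0,10],
    [0.3,0,6,0,0,0,10],
    [0.3,0,9,0,0,0,10],
    [0.3,0,12,0,0,0,10],
    [0.3,0,15,0,0,0,10],
    [0.3,0,15,0,0,0,10],
  ],
)

```text
clock: 6.55
tcp_pos: [0.5294, -0.0892, 0.1499]
orientation: [-2.22, -2.22, 0.003]
contact_force: [0.4, 0.3, -0.7]
grip_width: 0.0163
gripper_force: 59.2
```

```bash
python3 s.py
```

```text
clock 6.55 tcp [ 0.5294 -0.0892  0.1499] yaw_y -0.0 j [-0.34  0.38  0.49  1.99 -0.24  0.83  0.28]
shift [0.6 0.  8.3] turn [-0.002  0.    -0.   ]
[ 0.43  0.34 -0.72] [ 0.046 -0.08   0.017] 0.016271752477519913 59.22642946243286
```

Free in the bore. Next I'll push past the balls in small steps.

Emit:
step_arm(
  moves=[
    [0,0,1,0,0,0,10],
    [0,0,2,0,0,0,10],
    [0,0,3,0,0,0,10],
    [0,0,4,0,0,0,10],
    [0,0,4.5,0,0,0,10],
    [0,0,5,0,0,0,10],
  ],
)

```text
clock: 7.15
tcp_pos: [0.53, -0.0894, 0.1459]
orientation: [-2.221, -2.221, 0.001]
contact_force: [-1.2, 0.3, 9.2]
grip_width: 0.0157
gripper_force: 60.1
```

```bash
python3 s.py
```

```text
clock 7.15 tcp [ 0.53   -0.0894  0.1459] yaw_y -0.0 j [-0.34  0.39  0.49  1.99 -0.24  0.82  0.28]
shift [ 0.8 -0.6  4.3] turn [-0.001  0.    -0.   ]
[-1.2   0.29  9.18] [-0.165  0.266  0.027] 0.015726322367640575 60.05416989326477
```

Emit:
step_arm(
  moves=[
    [0,0,0.7,0,0,0,10],
    [0,0,1.4,0,0,0,10],
    [0,0,2,0,0,0,10],
    [0,0,2.5,0,0,0,10],
  ],
)

```text
clock: 7.55
tcp_pos: [0.5301, -0.0895, 0.1436]
orientation: [-2.221, -2.221, 0.001]
contact_force: [-1.5, -0.0, 7.2]
grip_width: 0.0159
gripper_force: 60.0
```

```bash
python3 s.py
```

```text
clock 7.55 tcp [ 0.5301 -0.0895  0.1436] yaw_y -0.0 j [-0.34  0.39  0.49  1.99 -0.24  0.82  0.29]
shift [ 0.9 -0.7  2. ] turn [-0.001  0.    -0.   ]
[-1.51 -0.03  7.21] [-0.144  0.312  0.03 ] 0.015935094398607835 60.023061633110046
```

Past the balls, with only friction left. I'll continue to the stop.

Emit:
step_arm(
  moves=[
    [0,0,0.6,0,0,0,10],
    [0,0,1.2,0,0,0,10],
    [0,0,1.7,0,0,0,10],
  ],
)

```text
clock: 7.85
tcp_pos: [0.5301, -0.0894, 0.1417]
orientation: [-2.221, -2.221, 0.001]
contact_force: [0.3, -1.6, 3.5]
grip_width: 0.0158
gripper_force: 59.7
```

```bash
python3 s.py
```

```text
clock 7.85 tcp [ 0.5301 -0.0894  0.1417] yaw_y -0.0 j [-0.34  0.39  0.48  1.99 -0.25  0.81  0.29]
shift [ 0.8 -0.7  0.1] turn [-0.001  0.    -0.   ]
[ 0.31 -1.57  3.53] [-0.116 -0.019 -0.009] 0.015841666198641552 59.74344849586487
```

Emit:
step_arm(
  moves=[
    [0,0,0.5,0,0,0,10],
    [0,0,1,0,0,0,10],
  ],
)

```text
clock: 8.05
tcp_pos: [0.5302, -0.0895, 0.1412]
orientation: [-2.221, -2.221, 0.0]
contact_force: [-3.1, -0.6, 15.2]
grip_width: 0.016
gripper_force: 60.7
```

```bash
python3 s.py
```

```text
clock 8.05 tcp [ 0.5302 -0.0895  0.1412] yaw_y -0.0 j [-0.34  0.39  0.48  1.99 -0.25  0.81  0.29]
shift [ 0.9 -0.8 -0.4] turn [-0.001 -0.    -0.   ]
[-3.12 -0.58 15.16] [-0.064  0.857 -0.006] 0.01599066814429567 60.6561541557312
```

Emit:
step_arm(
  moves=[
    [0,0,0.3,0,0,0,10],
    [0,0,0.3,0,0,0,10],
  ],
)

```text
clock: 8.25
tcp_pos: [0.5302, -0.0895, 0.1412]
orientation: [-2.221, -2.221, 0.0]
contact_force: [-3.4, -0.5, 13.5]
grip_width: 0.016
gripper_force: 60.6
```

```bash
python3 s.py
```

```text
clock 8.25 tcp [ 0.5302 -0.0895  0.1412] yaw_y -0.0 j [-0.34  0.39  0.48  1.99 -0.25  0.81  0.29]
shift [ 0.9 -0.8 -0.4] turn [-0. -0. -0.]
[-3.37 -0.46 13.55] [-0.029  0.81   0.014] 0.01599522761982764 60.56719779968262
```

Emit:
step_arm(
  moves=[
    [0,0,0.3,0,0,0,10],
    [0,0,0.6,0,0,0,10],
    [0,0,0.6,0,0,0,10],
  ],
)

```text
clock: 8.55
tcp_pos: [0.5303, -0.0895, 0.1411]
orientation: [-2.222, -2.221, -0.001]
contact_force: [-4.6, -0.1, 18.6]
grip_width: 0.0158
gripper_force: 61.0
```

```bash
python3 s.py
```

```text
clock 8.55 tcp [ 0.5303 -0.0895  0.1411] yaw_y -0.0 j [-0.33  0.39  0.48  1.99 -0.25  0.81  0.29]
shift [ 0.9 -0.9 -0.5] turn [-0.    -0.001 -0.   ]
[-4.55 -0.09 18.58] [5.000e-02 1.215e+00 1.000e-03] 0.015786359652744157 61.00180506706238
```

The rasp is stiff against the stop at 18.6 N, and TCP z matches the expected height. I'll unload and open, then check with a picture.

Emit:
step_arm(
  moves=[
    [0,0,-0.8,0,0,0,10],
    [0,0,-0.8,0,0,0,62],
    [0,0,-0.8,0,0,0,62],
    [0,0,-0.8,0,0,0,62],
    [0,0,-0.8,0,0,0,62],
    [0,0,-0.8,0,0,0,62],
  ],
)

```text
clock: 9.15
tcp_pos: [0.5294, -0.0891, 0.1398]
orientation: [-2.22, -2.22, 0.003]
contact_force: [-1.3, 0.3, 0.4]
grip_width: 0.0615
gripper_force: 0.0
```

Emit:
step_arm(
  moves=[
    [0,0,-25,0,0,-0.14,62],
    [0,0,-55,0,0,-0.28,62],
    [0,0,-80,0,0,-0.42,62],
    [0,0,-80,0,0,-0.56,62],
    [0,0,-80,0,0,-0.7,62],
    [0,0,-80,0,0,-0.84,62],
    [0,0,-80,0,0,-0.98,62],
    [0,0,-80,0,0,-1.12,62],
  ],
)

```text
clock: 9.95
tcp_pos: [0.5295, -0.0892, 0.2199]
orientation: [-0.693, -3.062, 0.001]
contact_force: [0.3, 0.4, 0.4]
grip_width: 0.0617
gripper_force: 0.0
```

```bash
python3 s.py; python3 - <<'E'
from h import *
from bench import r
f=r.grab_frame("scene");np.savez("scene2.npz",**f)
im=cv2.resize(f["image"][130:230,240:350],None,fx=6,fy=6,interpolation=cv2.INTER_CUBIC)
P=cloud(f);hsv=cv2.cvtColor(f["image"],cv2.COLOR_RGB2HSV)
m=(abs(P[...,0]-.53)<.02)&(abs(P[...,1]+.089)<.02)&(P[...,2]>.138)&(P[...,2]<.18);q=P[m];print(m.sum(),q.mean(0),q.max(0))
p=proj(f,[[.5296,-.089,.144],[.5296,-.089,.168]]);print(((p-[240,130])*6).round())
cv2.imwrite("pics/m2.png",im[:,:,::-1])
E
```

```text
clock 9.95 tcp [ 0.5295 -0.0892  0.2199] yaw_y 64.5 j [-0.2   0.27  0.3   1.91 -0.09  0.98  1.27]
shift [ 0.2  0.5 78.3] turn [-2.000e-03 -1.000e-03  1.126e+00]
[0.28 0.39 0.43] [-0.03  -0.04  -0.015] 0.06173526156584911 0.0
73 [ 0.52829346 -0.08586828  0.15999772] [ 0.5382349  -0.07974119  0.17161767]
[[344. 266.]
 [342. 231.]]
```

View pics/m2.png

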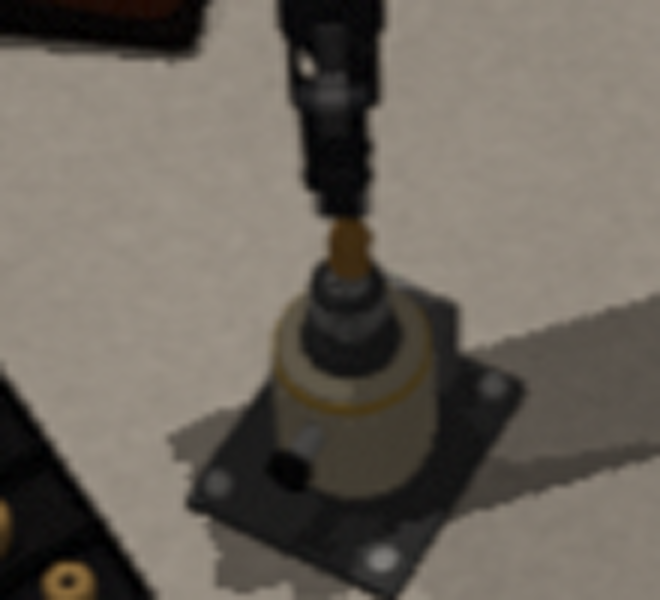

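The rasp stands alone in the collet, head at about (348,245), top where it should be (z≈0.168). Next I'll descend over the nut and grip it.

Emit:
step_arm(
  moves=[
    [0,0,30,0,0,0,62],
    [0,0,60,0,0,0,62],
    [0,0,85,0,0,0,62],
    [0,0,102,0,0,0,62],
    [0,0,112,0,0,0,62],
    [0,0,112,0,0,0,62],
  ],
)

```text
clock: 10.6
tcp_pos: [0.5286, -0.0891, 0.1069]
orientation: [-0.703, -3.057, 0.002]
contact_force: [-1.0, -0.2, -0.2]
grip_width: 0.062
gripper_force: 0.0
```

Emit:
step_arm(
  moves=[
    [0,0,0,0,0,0,25],
    [0,0,0,0,0,0,25],
    [0,0,0,0,0,0,25],
    [0,0,0,0,0,0,25],
    [0,0,0,0,0,0,25],
    [0,0,0,0,0,0,25],
  ],
  grip_force=100,
)

```text
clock: 11.2
tcp_pos: [0.53, -0.0898, 0.1096]
orientation: [-0.704, -3.062, 0.0]
contact_force: [-1.9, -0.8, 5.5]
grip_width: 0.0316
gripper_force: 98.5
```

```bash
python3 s.py
```

```text
clock 11.2 tcp [ 0.53   -0.0898  0.1096] yaw_y 64.1 j [-0.16  0.42  0.27  2.01 -0.16  0.74  1.32]
shift [  1.1   0.8 -32. ] turn [-0.     0.     1.119]
[-1.93 -0.77  5.47] [-0.305  0.507 -0.027] 0.031649821403303385 98.4517103433609
```

Emit:
step_arm(
  moves=[
    [0,0,0,0,0,0.07,25],
    [0,0,0,0,0,0.14,25],
    [0,0,0,0,0,0.21,25],
  ],
)

```text
clock: 11.5
tcp_pos: [0.5301, -0.0896, 0.1096]
orientation: [1.023, 2.97, -0.0]
contact_force: [-2.3, -0.2, 5.8]
grip_width: 0.0317
gripper_force: 98.7
```

```bash
python3 s.py
```

```text
clock 11.5 tcp [ 0.5301 -0.0896  0.1096] yaw_y 52.0 j [-0.2   0.42  0.32  2.01 -0.19  0.74  1.14]
shift [  1.2   0.4 -32. ] turn [-0.     0.     0.907]
[-2.31 -0.2   5.78] [-0.259  0.489  0.215] 0.031661170246353315 98.73452112078667
```

Emit:
step_arm(
  moves=[
    [0,0,0,0,0,0.05,25],
    [0,0,0,0,0,0.1,25],
    [0,0,0,0,0,0.15,25],
  ],
)

```text
clock: 11.8
tcp_pos: [0.5302, -0.0895, 0.1096]
orientation: [1.242, 2.886, -0.0]
contact_force: [-1.6, 0.1, 4.8]
grip_width: 0.0321
gripper_force: 98.7
```

```bash
python3 s.py
```

```text
clock 11.8 tcp [ 0.5302 -0.0895  0.1096] yaw_y 43.4 j [-0.23  0.43  0.36  2.01 -0.22  0.74  1.01]
shift [  1.2   0.1 -32. ] turn [0.    0.    0.758]
[-1.62  0.1   4.83] [-0.191  0.445  0.258] 0.032061843417047514 98.72694823890924
```

Emit:
step_arm(
  moves=[
    [0,0,0,0,0,0.05,25],
    [0,0,0,0,0,0.1,25],
    [0,0,0,0,0,0.15,25],
  ],
)

```text
clock: 12.1
tcp_pos: [0.5303, -0.0894, 0.1096]
orientation: [1.454, 2.785, 0.0]
contact_force: [-1.8, 0.1, 6.4]
grip_width: 0.0316
gripper_force: 98.7
```

```bash
python3 s.py|sed -n '1p;3p'
```

```text
clock 12.1 tcp [ 0.5303 -0.0894  0.1096] yaw_y 34.9 j [-0.26  0.43  0.4   2.01 -0.24  0.74  0.89]
[-1.76  0.11  6.44] [-0.134  0.404  0.283] 0.031577711078256535 98.70642118155956
```

Emit:
step_arm(
  moves=[
    [0,0,0,0,0,0.05,25],
    [0,0,0,0,0,0.1,25],
    [0,0,0,0,0,0.15,25],
  ],
)

```text
clock: 12.4
tcp_pos: [0.5305, -0.0893, 0.1096]
orientation: [1.658, 2.668, 0.001]
contact_force: [-1.2, -0.4, 4.8]
grip_width: 0.0317
gripper_force: 98.7
```

```bash
python3 s.py|sed -n '1p;3p'
```

```text
clock 12.4 tcp [ 0.5305 -0.0893  0.1096] yaw_y 26.3 j [-0.29  0.44  0.43  2.01 -0.27  0.74  0.76]
[-1.17 -0.44  4.81] [-0.103  0.336  0.25 ] 0.03174887264866802 98.67794819176197
```

Still free at about 0.25 N m.

Emit:
step_arm(
  moves=[
    [0,0,0,0,0,0.05,25],
    [0,0,0,0,0,0.1,25],
    [0,0,0,0,0,0.15,25],
  ],
)

```text
clock: 12.7
tcp_pos: [0.5306, -0.0892, 0.1096]
orientation: [1.853, 2.536, 0.001]
contact_force: [-0.3, 0.2, 5.8]
grip_width: 0.0315
gripper_force: 98.7
```

```bash
python3 s.py|sed -n '1p;3p'
```

```text
clock 12.7 tcp [ 0.5306 -0.0892  0.1096] yaw_y 17.7 j [-0.32  0.44  0.47  2.02 -0.29  0.75  0.64]
[-0.28  0.17  5.77] [-0.086  0.228  0.331] 0.03152769494282262 98.65168455988169
```

Emit:
step_arm(
  moves=[
    [0,0,0,0,0,0.05,25],
    [0,0,0,0,0,0.1,25],
    [0,0,0,0,0,0.15,25],
  ],
)

```text
clock: 13.0
tcp_pos: [0.5308, -0.0892, 0.1096]
orientation: [2.037, 2.39, 0.001]
contact_force: [0.3, -0.5, 4.7]
grip_width: 0.0316
gripper_force: 98.6
```

```bash
python3 s.py|sed -n '1p;3p'
```

```text
clock 13.0 tcp [ 0.5308 -0.0892  0.1096] yaw_y 9.1 j [-0.35  0.45  0.51  2.02 -0.32  0.75  0.51]
[ 0.27 -0.45  4.69] [-0.102  0.162  0.48 ] 0.03155548996862919 98.63666329532862
```

The torque is rising: 0.25, 0.33, 0.48, with a free baseline of about 0.26. A little more turn should bring the rise to about 0.3.

Emit:
step_arm(
  moves=[
    [0,0,0,0,0,0.03,25],
    [0,0,0,0,0,0.06,25],
  ],
)

```text
clock: 13.2
tcp_pos: [0.5308, -0.0892, 0.1096]
orientation: [2.107, 2.329, 0.001]
contact_force: [-0.7, -0.3, 5.0]
grip_width: 0.0314
gripper_force: 98.8
```

```bash
python3 s.py|sed -n '1p;3p'; python3 s.py|sed -n '3p'
```

```text
clock 13.2 tcp [ 0.5308 -0.0892  0.1096] yaw_y 5.7 j [-0.36  0.45  0.53  2.02 -0.33  0.75  0.46]
[-0.73 -0.34  5.03] [-0.109  0.164  0.511] 0.031374159579725815 98.77394881559731
[-0.73 -0.34  5.03] [-0.109  0.164  0.511] 0.031374159579725815 98.77394881559731
```

Emit:
step_arm(
  moves=[
    [0,0,0,0,0,0.02,25],
    [0,0,0,0,0,0.04,25],
  ],
)

```text
clock: 13.4
tcp_pos: [0.5309, -0.0892, 0.1096]
orientation: [2.153, 2.287, 0.001]
contact_force: [0.8, -0.3, 5.8]
grip_width: 0.0318
gripper_force: 98.8
```

```bash
python3 s.py|sed -n '1p;3p'
```

```text
clock 13.4 tcp [ 0.5309 -0.0892  0.1096] yaw_y 3.5 j [-0.37  0.45  0.54  2.02 -0.34  0.75  0.43]
[ 0.79 -0.33  5.77] [-0.077  0.122  0.536] 0.03180858731760133 98.77351385238293
```

The rise is about 0.28 N m, so it is hand-tight. I'll let go and rise clear.

Emit:
step_arm(
  moves=[
    [0,0,0,0,0,0,62],
    [0,0,0,0,0,0,62],
    [0,0,0,0,0,0,62],
    [0,0,0,0,0,0,62],
    [0,0,0,0,0,0,62],
    [0,0,0,0,0,0,62],
  ],
)

```text
clock: 14.0
tcp_pos: [0.5294, -0.0892, 0.108]
orientation: [-2.153, -2.286, 0.002]
contact_force: [-0.5, 0.0, 0.5]
grip_width: 0.062
gripper_force: 0.0
```

Emit:
step_arm(
  moves=[
    [0,0,-15,0,0,0,62],
    [0,0,-40,0,0,0,62],
    [0,0,-80,0,0,0,62],
    [0,0,-120,0,0,0,62],
    [0,0,-150,0,0,0,62],
    [0,0,-170,0,0,0,62],
    [0,0,-170,0,0,0,62],
    [0,0,-170,0,0,0,62],
  ],
)

```text
clock: 14.8
tcp_pos: [0.5296, -0.089, 0.2777]
orientation: [-2.152, -2.286, 0.002]
contact_force: [0.7, -0.5, -0.3]
grip_width: 0.0621
gripper_force: 0.0
```

```bash
python3 s.py; python3 - <<'E'
from h import *
from bench import r
f=r.grab_frame("scene")
im=cv2.resize(f["image"][100:320,230:410],None,fx=2.7,fy=2.7,interpolation=cv2.INTER_CUBIC)
p=proj(f,[[.5296,-.089,.144],[.5296,-.089,.168]]);print(((p-[230,100])*2.7).round())
P=cloud(f);m=(abs(P[...,0]-.53)<.012)&(abs(P[...,1]+.089)<.012)&(P[...,2]>.138)&(P[...,2]<.19);print(m.sum(),np.sort(P[m][:,2])[-12:].round(4))
cv2.imwrite("pics/m3.png",im[:,:,::-1])
E
```

```text
clock 14.8 tcp [ 0.5296 -0.089   0.2777] yaw_y 3.4 j [-0.49  0.23  0.65  1.86 -0.15  1.1   0.27]
shift [3.000e-01 1.000e-01 1.361e+02] turn [-0.002 -0.     0.06 ]
[ 0.65 -0.5  -0.33] [-0.09   0.023  0.015] 0.06213515467437663 0.0
[[182. 201.]
 [181. 185.]]
75 [0.1674 0.1675 0.1675 0.1676 0.1676 0.1676 0.1677 0.1677 0.1678 0.1682
 0.1684 0.1686]
```

View pics/m3.png

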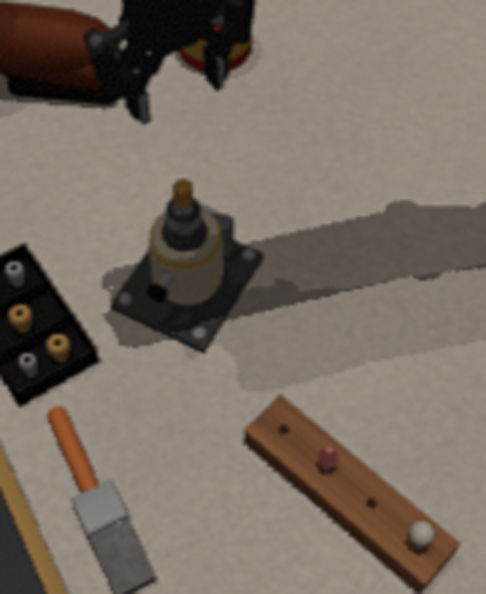

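The rasp stands in the collet, head at about (182,192) and top at 0.168 m as expected. The other bits and the brush haven't moved, and the arm is clear.

```bash
python3 -c "
from bench import r
print(r.hand_in())"
```

```text
the job is handed in; nothing more can be done
None
```

The rasp is fully home on the stop, the collet nut is hand-tight (torque up about 0.28 N m over free turning), the arm is clear, and the job was handed in at about 15 s of the 64 s allowed; no verdict came back.

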